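# Roll-test two wringer rollers and reject the one that lifts

## Robot

A 6-joint arm with a two-finger parallel gripper is mounted at the origin on the work surface. World frame = base frame: x ahead of the robot, y to its left, z up, the work surface at z = 0. Lengths are in m, angles in degrees, forces in N, time in s.
With the tool pointing down it reaches from about 0.4 to 0.825 m from the base axis. Payload 7 kg.
Tool frame: the origin (TCP) lies midway between the tips of the shut fingers; the grasp point (between the pads) lies r.tcp_to_grasp behind it (r.tcp_to_grasp is the distance from the TCP to the grasp point, in m); x points along the fingers, y is the direction in which the jaws open and shut, and the axes are right-handed (so a half turn about x gives the same grasp; the last joint's range is limited). The gripper opens to 88 mm and grips with 3 to 60 N. Pads are 19 mm wide; open, the fingers measure 130 mm over their backs; the gripper's body (78 mm by 193 mm) begins 47 mm behind the grasp point.
Start: joints at [-56.087, 20.546, 0.682, 0, -70.136, -16.507], TCP at [0.202, -0.644, 0.227] pointing down, gripper open.
Joint ranges: [-176.03, 176.03], [-82.01, 121.73], [-58.28, 71.71], [-173.87, 95.51], [-174.79, -0.11], [-173.66, 173.66]. Speed limits (degrees/s): [136.94, 136.94, 172.46, 180, 180, 180].

## Interface

Orientations are given as [roll, pitch, yaw] about the fixed x, y, z axes, in that order (R = Rz(yaw) Ry(pitch) Rx(roll)).
In Python, from plant import r gives the robot as it stands.
- The arm moves only by the tool carry_out, never from a script. Its argument "moves" is a list of rows, each a list of 7 numbers: the shift along the world's x, y, z in mm, then the turn, a rotation vector about the world's x, y, z in rad, then the opening in per cent of the stroke, from 0 (shut) to 100 (fully open). In form: [[x, y, z, wx, wy, wz, claw], ...]. A call has 1 to 5 rows; each row is the pose to reach, as a shift and turn from the pose commanded when the call began; what a row does not reach only later rows make up. A row lasts 1/10 s, in which the tool goes at most 50 mm and 8.59 degrees, less where a joint would pass 70% of its speed; a pose out of reach is approached as far as the arm can. A call with a gripper value outside its range is refused whole. The fingers move at their own pace and stop on an object; "squeeze" is the grip in N (left out, the last holds). Time passes only in rows, so rows that repeat a pose let the fingers close. It gives the time, the measured TCP pose, the force and the opening at its end, in the units of the state.
- r.get_state(): the state, without advancing time (a new reading comes with each control period).
- r.capture(name): name is "side" or "top"; returns the picture (400x640x3 uint8, blue, green, red); there is no depth.
- r.camera_params(name): a dict with "K" (3x3 intrinsics, pixels), "rvec" (rotation vector, rad) and "tvec" (3), from world to camera coordinates, as OpenCV has them. Camera axes: x right, y down, z forward; pixel columns grow to the right and rows downward; lengths in m; the calibration is good to about 2 mm. A picture is of the moment at which its call begins. camera_params takes no time and is no camera call.
- r.close_job(): hands the job in, once; it reports no verdict.
The state is a dict: "time_s": time; "joints": joint angles; "qd": joint speeds; "joint_torque": joint torques, N m; "tcp_pos": TCP position; "eef_rot": TCP orientation; "contact_force": force on the tool from outside, world axes, zero at the start; "moment": the same for the moment, N m; "gripper_width": finger opening in m.
Only numpy, scipy, OpenCV 4.12 (cv2) and the standard library are available. Lean on these libraries where they do the work, as an engineer would, in place of code of your own. Each camera call takes 0.05 s, during which the arm holds its last target. There are 200 camera calls.

## Task

Find which of the two wooden rollers on the sprung steel plate is out of round: with the hand board, pressing lightly from above (about 6 N, never more than 15 N), roll each one away from you, for at least half a turn so that it ends past the middle of the plate, and leave it there. Then set the board flat back on the slab, and lay the roller that lifted the board in the top basin; the true one stays on the plate.

Things in the scene. Friction and masses are not known exactly. Their poses are not given: they have to be found in the camera images.
- plate_top (a point): centre of the upper face of the sprung steel plate, 45 mm above the slab when unpressed; 230 mm along x (rolling direction, away from the robot) by 220 mm along y; lips 6 mm high, 5 mm wide along the near and far edges. It stays level and sinks straight down under load, from about 1 to 3 N on, 3 N for each mm, up to 14 mm; this point does not sink
- stand: the fixed grey base under the test plate, 210 x 200 mm; origin on the slab below the plate's centre, axes as the plate's. The two rollers lie side by side in two lanes, about 55 mm to either side (y) of the plate's centre line and about 46 mm on the robot's side (x) of its middle
- roller_a_mid (a point): centre of one of two plain wooden rollers, 80 mm long, axis along its own y, lying across the plate, own z up at the start; 32 mm high as it lies, 60 to 130 g. One of the two is a true round of 32 mm diameter, the other oval (see the other roller's entry)
- roller_b_mid (a point): centre of one of two plain wooden rollers, 80 mm long, axis along its own y, lying across the plate, own z up at the start; 32 mm high as it lies, 60 to 130 g. One of the two is oval, 32 x 37 mm in section, lying on its flat side, so its height grows 5 mm over the first quarter turn and falls again; names and places do not tell which
- board_grip (a point): centre of the upright cross bar on the wooden hand board, 34 mm above the board's underside. Board 130 mm (x) by 84 mm (y), 12 mm thick, flat below, 250 g; bar 18 mm thick (x), 70 mm long (y), its top 56 mm above the underside. It rolls rollers along its x; a roller under it moves half as far as the board
- board: the same hand board; origin at the centre of its underside
- basin_in (a point): the centre of the inner floor of the upper of two stacked blue basins (fixed), 19 mm above the slab; inner radius 76 mm at the floor and about 100 mm at the rim, which stands 69 mm above the slab
- brush: bystander: wooden-handled brush, 200 mm long, lying at the right side; leave alone
- tin: bystander: steel tin with a twist cap, 64 mm wide, 103 mm tall; leave alone
- bleach: bystander: white bottle 66 mm wide, 170 mm tall, beyond the plate; leave alone
- soap: bystander: soap bar 80 x 50 x 28 mm; leave alone
- mug: bystander: white mug, 76 mm wide, 85 mm tall; leave alone
- stone: bystander: rubbing stone 75 x 50 x 22 mm; leave alone
Things that resemble listed ones, but are neither listed nor needed, are in the scene too. What is shaped like the part that bears roller_b_mid but blue is not meant. Of the things shaped like the board, the wooden one is meant.

How it is judged (in metres and radians):
On the way, in this order (a step that is already met when the one before it is completed fails the run):
1. one roller has been rolled about half a turn, away from the robot, under the pressing board (((angle between roller_a_mid's own z axis and vertical above 2.2 rad and contact force between board and roller_a above 2 N and x of roller_a_mid in the frame of stand above -0.01 m) or (angle between roller_b_mid's own z axis and vertical above 2.2 rad and contact force between board and roller_b above 2 N and x of roller_b_mid in the frame of stand above -0.01 m))), for 0.1 s.
2. the other one has been rolled likewise, the first still lying where it was rolled to (x of each of roller_a_mid, roller_b_mid in the frame of stand above -0.01 m and height (world z) of each of roller_a_mid, roller_b_mid above 0.04 m and (((angle between roller_a_mid's own z axis and vertical above 2.2 rad and contact force between board and roller_a above 2 N and x of roller_a_mid in the frame of stand above -0.01 m) and contact force between board and roller_b below 0.01 N) or ((angle between roller_b_mid's own z axis and vertical above 2.2 rad and contact force between board and roller_b above 2 N and x of roller_b_mid in the frame of stand above -0.01 m) and contact force between board and roller_a below 0.01 N))), for 0.1 s.
At the end, for the whole second after the job is handed in: The oval roller lies at rest in the upper basin (centre within 85 mm of the basin's axis and less than 50 mm above its floor), the round one lies at rest on the test plate, and the board rests flat on the slab (within 6 mm and 0.1 rad) (horizontal distance between roller_b_mid and basin_in below 0.085 m and z of roller_b_mid in the frame of basin_in between 0 and 0.05 m and linear speed of each of roller_b, roller_a, board below 0.02 m/s and x of roller_a_mid in the frame of stand between -0.115 and 0.115 m and y of roller_a_mid in the frame of stand between -0.11 and 0.11 m and z of roller_a_mid in the frame of stand between 0.05 and 0.07 m and height (world z) of board below 0.006 m and angle between board's own z axis and vertical below 0.1 rad); the robot touches nothing.
It fails at once if a roller is pressed with more than 15 N by the board (contact force between board and roller_a above 15 N or contact force between board and roller_b above 15 N).
It fails at once if a bystander is moved by more than 30 mm (distance of any of brush, tin, bleach, soap, mug, stone from where it was at the start of the episode above 0.03 m).
It also fails if it takes over 72 s, if anything falls off the work surface, if the arm or the gripper's body presses on something with over 40 N, if the wrist force passes 120 N, or if a joint passes its speed limit or range.

## Working session

There is one attempt and no reset: what is moved stays moved. The work goes in short steps, Python scripts to look and compute and a tool call to move; the robot and the scene stay as the last step left them, time stands still between calls to the robot, and variables do not carry over. Pictures are saved under pics/ and viewed, about 8 in all and at most 12, crops included, and the job is handed in when it is done.

Besides the shell and the picture viewer there is one more tool, called by a JSON object that holds its "api" and its "payload". carry_out: Moves the arm, as the interface text tells. Its arguments: {"type":"object","properties":{"moves":{"type":"array"},"squeeze":{"type":"number"}},"required":["moves"]}

```bash
ls; mkdir -p pics
python3 - <<'E'
from plant import r
import cv2,numpy as np
for n in("top","side"):
    cv2.imwrite(f"pics/{n}0.png",r.capture(n)); p=r.camera_params(n)
    R=cv2.Rodrigues(np.array(p["rvec"],float))[0]; print(n,p["K"],(-R.T@np.array(p["tvec"]).ravel()).round(3)); print(R.round(2))
print(r.get_state(), r.tcp_to_grasp)
E
```

```text
pics
top [[511.1166272    0.         325.66844756]
 [  0.         511.1166272  201.66685881]
 [  0.           0.           1.        ]] [ 0.278 -0.034  1.658]
[[-0.   -1.   -0.01]
 [-0.98  0.   -0.19]
 [ 0.19  0.01 -0.98]]
side [[390.00971288   0.         318.4244955 ]
 [  0.         390.00971288 200.14116369]
 [  0.           0.           1.        ]] [0.184 0.722 0.843]
[[-0.87 -0.49  0.01]
 [-0.34  0.59 -0.73]
 [ 0.35 -0.64 -0.68]]
{'time_s': 0.1, 'joints': array([-5.60872594e+01,  2.05871048e+01,  6.40339409e-01, -1.68270063e-02,
       -7.01377512e+01, -1.65062825e+01]), 'qd': array([-0.12319669, -0.12587551,  0.16361451,  0.02464419, -0.01323933,
        0.02058874]), 'joint_torque': array([-3.26127563e-03, -5.84162664e+01,  2.93748540e+01,  7.01573879e+00,
        1.00469420e-02, -8.46623448e-05]), 'tcp_pos': array([ 0.20175676, -0.64368533,  0.22573181]), 'eef_rot': array([ 95.90591349,  89.91401523, 113.30664281]), 'contact_force': array([ 0.36877561,  0.33257992, -0.1614768 ]), 'moment': array([ 0.03139899, -0.07086978,  0.01542792]), 'gripper_width': 0.08762467818240278} 0.0188
```

View pics/top0.png

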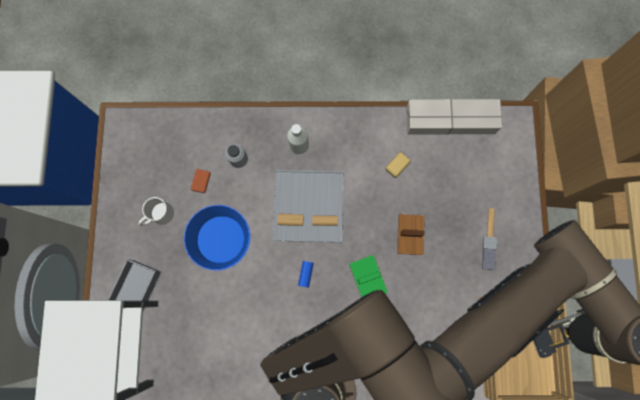

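View pics/side0.png

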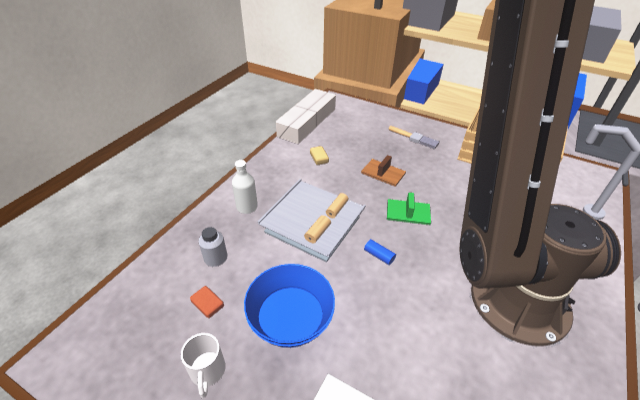

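Top view: the wooden rollers are at (290,219) and (325,220) on the plate (275–343, 170–242). The blue roller at (306,273) is a decoy. The wooden board is at (411,234) and the green board at (368,275) is a decoy. The basin is at (218,237). Next I measure and confirm in one crop.

```bash
cat > h.py <<'E'
from plant import r
import cv2,numpy as np
def ray(n,px,z):
    p=r.camera_params(n);R=cv2.Rodrigues(np.array(p["rvec"],float))[0];t=np.array(p["tvec"],float).ravel()
    c=-R.T@t; d=R.T@np.linalg.inv(p["K"])@np.array([px[0],px[1],1.]); return (c+d*(z-c[2])/d[2])[:2]
def proj(n,P):
    p=r.camera_params(n); return cv2.projectPoints(np.array(P,float).reshape(-1,3),np.array(p["rvec"],float),np.array(p["tvec"],float),np.array(p["K"],float),None)[0].reshape(-1,2)
def comps(img,box,f,amin=30):
    u0,v0,u1,v1=box; hsv=cv2.cvtColor(img,cv2.COLOR_BGR2HSV).astype(int)
    m=f(hsv).astype(np.uint8); k=np.zeros_like(m);k[v0:v1,u0:u1]=m[v0:v1,u0:u1]
    k=cv2.morphologyEx(k,cv2.MORPH_OPEN,np.ones((2,2),np.uint8))
    cs=[c for c in cv2.findContours(k,cv2.RETR_EXTERNAL,cv2.CHAIN_APPROX_NONE)[0] if cv2.contourArea(c)>amin]
    return cs
def onplane(n,c,z):
    P=np.array([ray(n,q,z) for q in c.reshape(-1,2)])
    return cv2.minAreaRect((P*1000).astype(np.float32))
E
python3 - <<'E'
from h import *
im=cv2.imread("pics/top0.png")
hsv=cv2.cvtColor(im,cv2.COLOR_BGR2HSV)
for n,p in dict(plate=(310,190),roller=(290,219),board=(405,225),slab=(380,210),basin=(218,237),bar=(411,233)).items(): print(n,hsv[p[1],p[0]])
wood=lambda h:(h[...,0]<22)&(h[...,1]>90)
print("rollers",[onplane("top",c,.065) for c in comps(im,(270,200,350,240),wood)])
print("board",[onplane("top",c,.012) for c in comps(im,(390,205,435,265),wood)])
print("bar",[onplane("top",c,.056) for c in comps(im,(390,205,435,265),lambda h:wood(h)&(h[...,2]<90))])
print("plate",[onplane("top",c,.047) for c in comps(im,(265,160,352,250),lambda h:((h[...,0]>95)&(h[...,0]<125)&(h[...,1]>20)),300)])
cs=comps(im,(170,190,265,285),lambda h:((h[...,0]>95)&(h[...,1]>120)),300)
for c in cs:
  P=np.array([ray("top",q,.069) for q in c.reshape(-1,2)],np.float32); print("basin",cv2.minEnclosingCircle(P))
t=cv2.resize(im[160:300,265:440],None,fx=4,fy=4,interpolation=cv2.INTER_CUBIC);cv2.imwrite("pics/c1.png",t)
E
```

```text
plate [105  16 155]
roller [ 18 110 179]
board [ 14 149 135]
slab [ 12  10 127]
basin [109 198 213]
bar [ 12 146  82]
rollers [((524.8716430664062, -25.197792053222656), (72.55308532714844, 25.49322509765625), 89.84451293945312), ((527.4373168945312, 83.57102966308594), (77.08402252197266, 31.32488441467285), 86.79390716552734)]
board [((486.7863464355469, -303.00262451171875), (80.9422378540039, 128.517822265625), 87.80020904541016)]
bar [((483.5904846191406, -300.7234191894531), (69.23627471923828, 19.029592514038086), 88.26873779296875)]
plate []
basin ((0.4723602831363678, 0.3120462894439697), 0.10369707643985748)
```

View pics/c1.png

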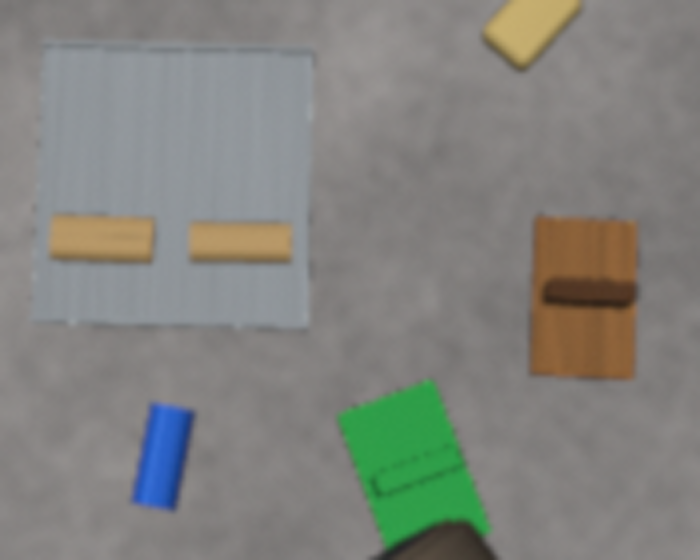

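The crop confirms the wooden board (crop (585,295)) and the two wooden rollers (crop (100,238) and (240,242)). The green board and blue roller are decoys. Plate corners in the crop: (44,40), (314,50), (307,328), (33,320).

Run:
```python
from h import *
from scipy.spatial.transform import Rotation as Ro
C=[ray("top",(265+a/4,160+b/4),.05) for a,b in((44,40),(314,50),(307,328),(33,320))]
print(np.round(C,4),np.mean(C,0)); 
for a,b in((1,0),(2,3)): d=C[b]-C[a]; print("yaw",np.degrees(np.arctan2(-d[0],d[1])))
for a,b in((3,0),(2,1)): d=C[b]-C[a]; print("yaw",np.degrees(np.arctan2(d[1],d[0])))
print("bleach base", ray("top",(297.5,145),.0), "cap",ray("top",(296,130),.17), "side base",ray("side",(246,208),0),"cap side",ray("side",(240,165),.17))
print("side rollers",ray("side",(317.5,230),.061),ray("side",(337,206),.061),"board bar side",ray("side",(385,166),.04))
s=r.get_state(); print(Ro.from_euler("xyz",s["eef_rot"],degrees=True).as_matrix().round(3),s["tcp_pos"])
```

```text
[[ 0.6949  0.1352]
 [ 0.6859 -0.0837]
 [ 0.46   -0.0763]
 [ 0.4669  0.1401]] [0.5769486  0.02882338]
yaw -2.370589280456794
yaw -1.8178177813642038
yaw -1.2253371474876713
yaw -1.8832375852018495
bleach base [0.79474867 0.06927623] cap [0.78935326 0.06364169] side base [0.78986474 0.07071125] cap side [0.7859555  0.07191876]
side rollers [0.5266766  0.09023775] [ 0.52367537 -0.01997218] board bar side [ 0.48170682 -0.29188935]
[[-0.001 -0.299  0.954]
 [ 0.001  0.954  0.299]
 [-1.     0.001 -0.   ]] [ 0.20175676 -0.64368533  0.22573181]
```

{"api": "carry_out", "payload": {"moves": [[28.3,34.2,-8,0,0,0.1232,100],[56.6,68.4,-16,0,0,0.2464,100],[84.9,102.6,-24,0,0,0.3696,100],[113.2,136.8,-32,0,0,0.4928,100],[141.5,171,-40,0,0,0.616,100]], "squeeze": 45}}

```text
time_s: 0.6
tcp_pos: [0.344, -0.4715, 0.186]
eef_rot: [75.9, 90.0, 128.9]
contact_force: [1.8, -0.2, 0.3]
gripper_width: 0.0874
```

{"api": "carry_out", "payload": {"moves": [[28.3,34.2,-16,0,0,0.1232,100],[56.6,68.4,-32,0,0,0.2464,100],[84.9,102.6,-48,0,0,0.3696,100],[113.2,136.8,-64,0,0,0.4928,100],[141.5,171,-80,0,0,0.616,100]]}}

```text
time_s: 1.1
tcp_pos: [0.4856, -0.3004, 0.1059]
eef_rot: [57.2, 90.0, 145.5]
contact_force: [1.0, -0.8, 0.1]
gripper_width: 0.0875
```

{"api": "carry_out", "payload": {"moves": [[0,0,0,0,0,0,100],[0,0,0,0,0,0,100]]}}

```text
time_s: 1.3
tcp_pos: [0.4851, -0.301, 0.1058]
eef_rot: [78.5, 89.9, 166.6]
contact_force: [-0.8, -0.6, 0.5]
gripper_width: 0.0873
```

{"api": "carry_out", "payload": {"moves": [[0,-1,-30,0,0,0,100],[0,-1,-60,0,0,0,100],[0,-1,-84,0,0,0,100],[0,-1,-84,0,0,0,0],[0,-1,-84,0,0,0,0]], "squeeze": 45}}

```text
time_s: 1.8
tcp_pos: [0.4845, -0.304, 0.0231]
eef_rot: [115.4, 90.0, -156.7]
contact_force: [0.4, -0.2, -0.2]
gripper_width: 0.0767
```

{"api": "carry_out", "payload": {"moves": [[0,0,0,0,0,0,0],[0,0,0,0,0,0,0],[0,0,0,0,0,0,0],[0,0,0,0,0,0,0],[0,0,0,0,0,0,0]]}}

```text
time_s: 2.3
tcp_pos: [0.4851, -0.3031, 0.023]
eef_rot: [-101.6, 90.0, -13.6]
contact_force: [0.3, 0.3, 0.3]
gripper_width: 0.0371
```

{"api": "carry_out", "payload": {"moves": [[0,0,20,0,0,0,0],[0,0,50,0,0,0,0],[0,0,90,0,0,0,0],[0,0,118,0,0,0,0],[0,0,118,0,0,0,0]]}}

```text
time_s: 2.8
tcp_pos: [0.4874, -0.304, 0.1453]
eef_rot: [-108.7, 89.6, -20.7]
contact_force: [-0.1, 0.4, -1.4]
gripper_width: 0.0014
```

{"api": "carry_out", "payload": {"moves": [[0,0,0,0,0,0,0],[0,0,0,0,0,0,0]]}}

```text
time_s: 3.0
tcp_pos: [0.4842, -0.3028, 0.1397]
eef_rot: [67.0, 89.9, 155.0]
contact_force: [0.7, 0.2, 0.5]
gripper_width: 0.0004
```

Run:
```python
from h import *
a=r.capture("top");b=r.capture("side")
s=r.get_state();print(s["contact_force"],s["tcp_pos"],s["gripper_width"])
for i in range(3): r.capture("top"); print(r.get_state()["contact_force"])
p=proj("top",[s["tcp_pos"]])[0].astype(int);q=proj("side",[s["tcp_pos"]])[0].astype(int);print(p,q)
f=lambda im,c:cv2.resize(im[max(0,c[1]-60):c[1]+60,max(0,c[0]-65):c[0]+65][:118],(520,472))
A,B=f(a,p),f(b,q);cv2.imwrite("pics/g1.png",cv2.resize(np.hstack([A,B]),(800,363)))
```

```text
[-0.34978808 -0.60491741  0.23360113] [ 0.48420191 -0.30283169  0.13937079] 0.0007595645464897468
[-0.22656262 -0.11195032 -0.25202561]
[ 0.10001619  0.28354365 -0.48676269]
[-0.17398869  0.40197179  0.13381111]
[418 230] [389 139]
```

View pics/g1.png

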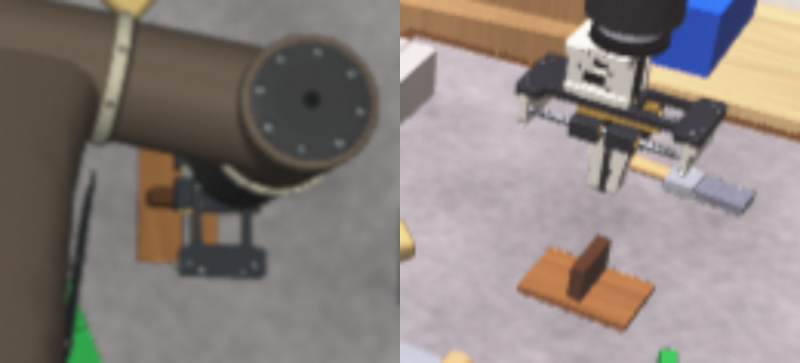

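The view shows the board still standing at its place: I lifted before the fingers (about 80 mm/s) had shut. I'll repeat with a longer closing time.

{"api": "carry_out", "payload": {"moves": [[0,0,0,0,0,0,60],[0,0,0,0,0,0,60],[0,0,0,0,0,0,60],[0,0,0,0,0,0,60],[0,0,0,0,0,0,60]]}}

```text
time_s: 3.75
tcp_pos: [0.4849, -0.3031, 0.1406]
eef_rot: [-95.9, 90.0, -7.9]
contact_force: [-0.5, 0.0, 0.2]
gripper_width: 0.0345
```

{"api": "carry_out", "payload": {"moves": [[0,0,-20,0,0,0,60],[0,0,-40,0,0,0,60],[0,0,-75,0,0,0,60],[0,0,-110,0,0,0,60],[0,0,-118,0,0,0,60]]}}

```text
time_s: 4.25
tcp_pos: [0.4824, -0.3023, 0.0192]
eef_rot: [73.6, 89.7, 161.5]
contact_force: [-0.5, 0.0, -0.4]
gripper_width: 0.0528
```

{"api": "carry_out", "payload": {"moves": [[0,0,0,0,0,0,0],[0,0,0,0,0,0,0],[0,0,0,0,0,0,0],[0,0,0,0,0,0,0],[0,0,0,0,0,0,0]]}}

```text
time_s: 4.75
tcp_pos: [0.4859, -0.3033, 0.0238]
eef_rot: [-102.8, 89.9, -14.8]
contact_force: [2.0, 0.8, 0.7]
gripper_width: 0.0183
```

{"api": "carry_out", "payload": {"moves": [[0,0,0,0,0,0,0],[0,0,0,0,0,0,0],[0,0,0,0,0,0,0]]}}

```text
time_s: 5.05
tcp_pos: [0.4859, -0.3033, 0.0238]
eef_rot: [-107.5, 89.9, -19.5]
contact_force: [0.2, 0.9, 7.0]
gripper_width: 0.0174
```

{"api": "carry_out", "payload": {"moves": [[0,0,15,0,0,0,0],[0,0,45,0,0,0,0],[0,0,80,0,0,0,0],[0,0,101,0,0,0,0],[0,0,101,0,0,0,0]]}}

```text
time_s: 5.55
tcp_pos: [0.4865, -0.3036, 0.1269]
eef_rot: [-105.5, 89.7, -17.5]
contact_force: [-0.1, 1.2, -2.5]
gripper_width: 0.0178
```

{"api": "carry_out", "payload": {"moves": [[1,20,0,0,0,0,0],[4,60,0,0,0,0,0],[7,105,0,0,0,0,0],[9,150,0,0,0,0,0],[11,195,0,0,0,0,0]]}}

```text
time_s: 6.05
tcp_pos: [0.4947, -0.1065, 0.1224]
eef_rot: [87.1, 89.9, 175.1]
contact_force: [0.9, 1.0, -2.3]
gripper_width: 0.0179
```

{"api": "carry_out", "payload": {"moves": [[2,40,0,0,0,0,0],[4,70,0,0,0,0,0],[4,83,0,0,0,0,0],[4,83,0,0,0,0,0],[4,83,0,0,0,0,0]]}}

```text
time_s: 6.55
tcp_pos: [0.4992, -0.0254, 0.1229]
eef_rot: [104.2, 89.9, -167.8]
contact_force: [-0.4, -0.4, -2.2]
gripper_width: 0.0174
```

Run:
```python
from h import *
b=r.capture("side")
F=[]
for i in range(8): r.capture("top"); F.append(r.get_state()["contact_force"])
s=r.get_state();print(np.mean(F,0),np.std(F,0),s["tcp_pos"],s["gripper_width"])
cv2.imwrite("pics/s2.png",cv2.resize(b[110:290,240:480],(800,600),interpolation=cv2.INTER_CUBIC))
```

```text
[-0.07958849 -0.0603262  -2.47126281] [0.41190247 0.61603116 0.40097667] [ 0.4998852  -0.025472    0.12356718] 0.01742680036068811
```

View pics/s2.png

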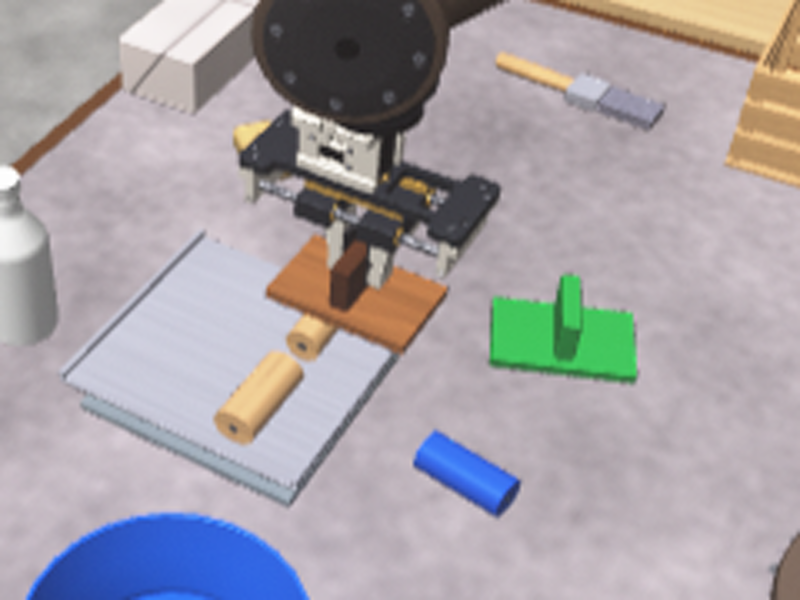

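The view shows the board held level above the right lane, with the roller end at crop (310,340) below it. Weight tare is −2.5 N. I lower until contact.

{"api": "carry_out", "payload": {"moves": [[0,0,-8,0,0,0,0],[0,0,-15,0,0,0,0],[0,0,-20,0,0,0,0],[0,0,-20,0,0,0,0],[0,0,-20,0,0,0,0]]}}

```text
time_s: 7.5
tcp_pos: [0.4998, -0.0251, 0.1033]
eef_rot: [120.9, 90.0, -151.1]
contact_force: [1.0, 0.3, -1.8]
gripper_width: 0.0177
```

{"api": "carry_out", "payload": {"moves": [[0,0,-1,0,0,0,0],[0,0,-2,0,0,0,0],[0,0,-2,0,0,0,0]]}}

```text
time_s: 7.8
tcp_pos: [0.4999, -0.0251, 0.1016]
eef_rot: [-52.3, 90.0, 35.7]
contact_force: [-0.0, -0.4, -2.2]
gripper_width: 0.0182
```

{"api": "carry_out", "payload": {"moves": [[0,0,-1,0,0,0,0],[0,0,-1,0,0,0,0]]}}

```text
time_s: 8.0
tcp_pos: [0.5002, -0.025, 0.1008]
eef_rot: [-80.6, 90.0, 7.4]
contact_force: [0.5, 0.6, -0.9]
gripper_width: 0.018
```

{"api": "carry_out", "payload": {"moves": [[0,0,-0.7,0,0,0,0],[0,0,-1.3,0,0,0,0],[0,0,-1.3,0,0,0,0],[0,0,-1.3,0,0,0,0]]}}

```text
time_s: 8.4
tcp_pos: [0.5004, -0.025, 0.0997]
eef_rot: [-84.4, 89.9, 3.6]
contact_force: [0.2, -0.9, 2.8]
gripper_width: 0.0179
```

5.3 N. I roll 20 mm at fixed height; an oval should add about 5 N.

{"api": "carry_out", "payload": {"moves": [[4,-0.1,0,0,0,0,0],[10,-0.3,0,0,0,0,0],[16,-0.5,0,0,0,0,0],[18,-0.6,0,0,0,0,0],[18,-0.6,0,0,0,0,0]]}}

```text
time_s: 8.9
tcp_pos: [0.5187, -0.0255, 0.0992]
eef_rot: [-61.8, 90.0, 26.2]
contact_force: [-1.2, 2.7, 3.5]
gripper_width: 0.0182
```

{"api": "carry_out", "payload": {"moves": [[4,-0.1,0,0,0,0,0],[8,-0.3,0,0,0,0,0],[12,-0.4,0,0,0,0,0],[12,-0.4,0,0,0,0,0]]}}

```text
time_s: 9.3
tcp_pos: [0.5307, -0.0258, 0.0993]
eef_rot: [-66.3, 90.0, 21.7]
contact_force: [-0.1, 4.7, 4.1]
gripper_width: 0.0174
```

No rise after 30 mm of travel, so this looks like the round one. The lateral force suggests its axis sits nearer yaw 0, so I steer slightly to +y.

{"api": "carry_out", "payload": {"moves": [[5,0.4,0,0,0,0,0],[11,0.8,0,0,0,0,0],[17,1,0,0,0,0,0],[22,1.2,0,0,0,0,0],[22,1.2,0,0,0,0,0]]}}

```text
time_s: 9.8
tcp_pos: [0.5524, -0.0257, 0.0991]
eef_rot: [156.1, 89.9, -115.9]
contact_force: [-0.5, -4.3, 4.6]
gripper_width: 0.0178
```

{"api": "carry_out", "payload": {"moves": [[5,-0.6,0.2,0,0,0,0],[11,-0.6,0.2,0,0,0,0],[18,-0.7,0.2,0,0,0,0],[25,-0.8,0.2,0,0,0,0],[25,-0.8,0.2,0,0,0,0]]}}

```text
time_s: 10.3
tcp_pos: [0.5781, -0.0258, 0.0994]
eef_rot: [-128.3, 90.0, -40.3]
contact_force: [-0.5, -5.2, 3.2]
gripper_width: 0.0183
```

{"api": "carry_out", "payload": {"moves": [[6,-1,-0.2,0,0,0,0],[13,-1.3,-0.2,0,0,0,0],[20,-1.6,-0.2,0,0,0,0],[28,-1.9,-0.2,0,0,0,0],[28,-1.9,-0.2,0,0,0,0]]}}

```text
time_s: 10.8
tcp_pos: [0.6066, -0.0268, 0.0992]
eef_rot: [-57.9, 89.9, 30.1]
contact_force: [-0.1, 5.4, 4.1]
gripper_width: 0.018
```

{"api": "carry_out", "payload": {"moves": [[0,0,0,0,0,0,0],[0,0,0,0,0,0,0]]}}

```text
time_s: 11.0
tcp_pos: [0.6049, -0.0272, 0.0993]
eef_rot: [-25.9, 90.0, 62.1]
contact_force: [0.3, 4.7, 4.6]
gripper_width: 0.0177
```

{"api": "carry_out", "payload": {"moves": [[0,0.7,0,0,0,0,0],[0,0.7,2,0,0,0,0],[0,0.7,8,0,0,0,0],[0,0.7,20,0,0,0,0],[0,0.7,26,0,0,0,0]]}}

```text
time_s: 11.5
tcp_pos: [0.6051, -0.0272, 0.1265]
eef_rot: [-115.6, 90.0, -27.6]
contact_force: [-0.2, 0.4, -2.5]
gripper_width: 0.0176
```

{"api": "carry_out", "payload": {"moves": [[-20,20,0,0,0,0,0],[-50,50,0,0,0,0,0],[-80,80,0,0,0,0,0],[-105,111,0,0,0,0,0],[-105,111,0,0,0,0,0]]}}

```text
time_s: 12.0
tcp_pos: [0.4976, 0.0864, 0.1262]
eef_rot: [-19.5, 89.9, 68.6]
contact_force: [0.9, 0.7, -2.4]
gripper_width: 0.018
```

Run:
```python
from h import *
b=r.capture("side");a=r.capture("top")
F=[]
for i in range(6): r.capture("top"); F.append(r.get_state()["contact_force"])
s=r.get_state();print(np.mean(F,0),s["tcp_pos"],s["gripper_width"])
cv2.imwrite("pics/s3.png",np.hstack([cv2.resize(b[140:270,240:400],(400,325)),cv2.resize(a[150:280,230:390],(400,325))]))
```

```text
[ 0.34863596  0.36023624 -2.4308682 ] [0.50026518 0.08339775 0.12508223] 0.017633163741134526
```

View pics/s3.png

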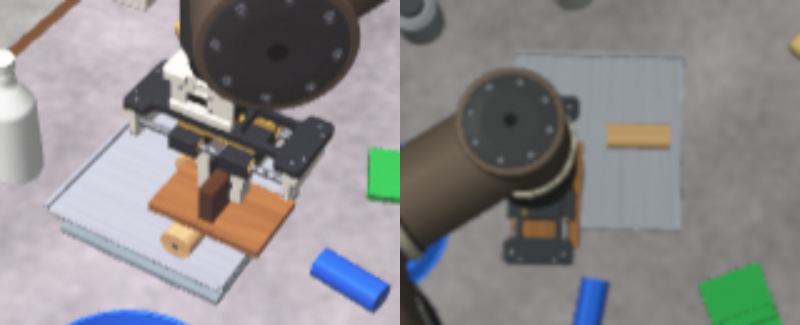

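The right roller moved to top (325,204), about 51 mm on, which is a half turn; it lies clear of the board. Now the left one.

{"api": "carry_out", "payload": {"moves": [[0,2,-8,0,0,0,0],[0,2,-16,0,0,0,0],[0,2,-22,0,0,0,0],[0,2,-24.5,0,0,0,0],[0,2,-24.5,0,0,0,0]]}}

```text
time_s: 12.9
tcp_pos: [0.4998, 0.0858, 0.1005]
eef_rot: [148.2, 89.9, -123.8]
contact_force: [-0.9, -1.3, 0.2]
gripper_width: 0.0176
```

{"api": "carry_out", "payload": {"moves": [[0,0,0,0,0,0,0]]}}

```text
time_s: 13.0
tcp_pos: [0.4999, 0.0859, 0.1009]
eef_rot: [167.4, 90.0, -104.6]
contact_force: [-0.4, -0.7, -3.1]
gripper_width: 0.0176
```

{"api": "carry_out", "payload": {"moves": [[0,0,-0.5,0,0,0,0],[0,0,-1,0,0,0,0],[0,0,-1,0,0,0,0],[0,0,-1,0,0,0,0]]}}

```text
time_s: 13.4
tcp_pos: [0.5001, 0.0862, 0.1001]
eef_rot: [-70.6, 90.0, 17.4]
contact_force: [0.1, -2.6, 1.5]
gripper_width: 0.0177
```

{"api": "carry_out", "payload": {"moves": [[4,-0.2,0,0,0,0,0],[9,-0.3,0,0,0,0,0],[14,-0.5,0,0,0,0,0],[16,-0.6,0,0,0,0,0],[16,-0.6,0,0,0,0,0]]}}

```text
time_s: 13.9
tcp_pos: [0.5172, 0.0856, 0.1004]
eef_rot: [-90.4, 89.9, -2.3]
contact_force: [-2.3, -3.2, 8.5]
gripper_width: 0.0176
```

+7 N: this is the oval. I relieve, then follow its rise.

{"api": "carry_out", "payload": {"moves": [[0,-0.6,1,0,0,0,0],[0,-0.6,1.5,0,0,0,0],[0,-0.6,1.5,0,0,0,0],[0,-0.6,1.5,0,0,0,0]]}}

```text
time_s: 14.3
tcp_pos: [0.5165, 0.0854, 0.1015]
eef_rot: [-51.0, 89.9, 37.0]
contact_force: [-0.5, 2.6, 3.2]
gripper_width: 0.0176
```

{"api": "carry_out", "payload": {"moves": [[2,-0.2,0.4,0,0,0,0],[5,-0.3,0.8,0,0,0,0],[8,-0.4,1.2,0,0,0,0],[8,-0.4,1.2,0,0,0,0],[8,-0.4,1.2,0,0,0,0]]}}

```text
time_s: 14.8
tcp_pos: [0.5243, 0.0849, 0.1025]
eef_rot: [-45.3, 90.0, 42.7]
contact_force: [0.2, 5.3, 4.0]
gripper_width: 0.0175
```

{"api": "carry_out", "payload": {"moves": [[2,0.3,0.4,0,0,0,0],[5,0.3,0.7,0,0,0,0],[8,0.3,1.1,0,0,0,0],[8,0.3,1.1,0,0,0,0],[8,0.3,1.1,0,0,0,0]]}}

```text
time_s: 15.3
tcp_pos: [0.532, 0.0847, 0.1035]
eef_rot: [139.2, 90.0, -132.9]
contact_force: [0.5, 3.2, 3.5]
gripper_width: 0.0178
```

{"api": "carry_out", "payload": {"moves": [[3,0.1,0.3,0,0,0,0],[6,0,0.5,0,0,0,0],[10,0,0.8,0,0,0,0],[10,0,0.8,0,0,0,0],[10,0,0.8,0,0,0,0]]}}

```text
time_s: 15.8
tcp_pos: [0.5418, 0.0845, 0.1042]
eef_rot: [138.5, 90.0, -133.5]
contact_force: [-0.0, 0.1, 3.8]
gripper_width: 0.0181
```

{"api": "carry_out", "payload": {"moves": [[3,-0.1,0.1,0,0,0,0],[6,-0.2,0.1,0,0,0,0],[9,-0.3,0.1,0,0,0,0],[12,-0.4,0,0,0,0,0],[12,-0.4,0,0,0,0,0]]}}

```text
time_s: 16.3
tcp_pos: [0.5543, 0.0841, 0.1043]
eef_rot: [174.7, 90.0, -97.4]
contact_force: [0.6, -2.4, 4.0]
gripper_width: 0.0178
```

{"api": "carry_out", "payload": {"moves": [[3,-0.2,0,0,0,0,0],[6,-0.4,-0.2,0,0,0,0],[10,-0.6,-0.5,0,0,0,0],[10,-0.6,-0.5,0,0,0,0],[10,-0.6,-0.5,0,0,0,0]]}}

```text
time_s: 16.8
tcp_pos: [0.5641, 0.0837, 0.1039]
eef_rot: [-105.5, 90.0, -17.5]
contact_force: [0.7, -2.8, 5.1]
gripper_width: 0.0177
```

{"api": "carry_out", "payload": {"moves": [[3,-0.2,0,0,0,0,0],[6,-0.4,-0.2,0,0,0,0],[10,-0.6,-0.4,0,0,0,0],[10,-0.6,-0.4,0,0,0,0],[10,-0.6,-0.4,0,0,0,0]]}}

```text
time_s: 17.3
tcp_pos: [0.5742, 0.0833, 0.1034]
eef_rot: [-57.1, 90.0, 30.9]
contact_force: [0.2, -2.3, 4.7]
gripper_width: 0.0179
```

{"api": "carry_out", "payload": {"moves": [[3,-0.2,-0.2,0,0,0,0],[6,-0.4,-0.6,0,0,0,0],[10,-0.6,-1,0,0,0,0],[10,-0.6,-1,0,0,0,0],[10,-0.6,-1,0,0,0,0]]}}

```text
time_s: 17.8
tcp_pos: [0.5842, 0.0828, 0.1025]
eef_rot: [-57.2, 90.0, 30.8]
contact_force: [0.4, -0.2, 5.9]
gripper_width: 0.0177
```

{"api": "carry_out", "payload": {"moves": [[3,-0.1,0,0,0,0,0],[6,-0.2,-0.3,0,0,0,0],[10,-0.3,-0.6,0,0,0,0],[10,-0.3,-0.6,0,0,0,0],[10,-0.3,-0.6,0,0,0,0]]}}

```text
time_s: 18.3
tcp_pos: [0.5941, 0.0824, 0.1018]
eef_rot: [-33.3, 90.0, 54.7]
contact_force: [0.6, 0.1, 4.1]
gripper_width: 0.0177
```

{"api": "carry_out", "payload": {"moves": [[3,-0.1,-0.3,0,0,0,0],[6,-0.2,-0.6,0,0,0,0],[9,-0.3,-1,0,0,0,0],[9,-0.3,-1,0,0,0,0],[9,-0.3,-1,0,0,0,0]]}}

```text
time_s: 18.8
tcp_pos: [0.603, 0.082, 0.1007]
eef_rot: [38.8, 90.0, 126.8]
contact_force: [0.2, 1.4, 3.2]
gripper_width: 0.0176
```

{"api": "carry_out", "payload": {"moves": [[3,-0.1,-0.3,0,0,0,0],[6,-0.2,-0.6,0,0,0,0],[6,-0.2,-0.6,0,0,0,0],[6,-0.2,-0.6,0,0,0,0]]}}

```text
time_s: 19.2
tcp_pos: [0.609, 0.0818, 0.1001]
eef_rot: [86.2, 90.0, 174.1]
contact_force: [0.5, 0.8, 1.9]
gripper_width: 0.0179
```

Back on the flat: the oval is the left roller. I lift and take the board back.

{"api": "carry_out", "payload": {"moves": [[0,0,2,0,0,0,0],[0,0,8,0,0,0,0],[0,0,20,0,0,0,0],[0,0,30,0,0,0,0],[-5,-15,30,0,0,0,0]]}}

```text
time_s: 19.7
tcp_pos: [0.6055, 0.068, 0.1326]
eef_rot: [-71.8, 89.8, 16.3]
contact_force: [0.3, -0.5, -3.1]
gripper_width: 0.0178
```

{"api": "carry_out", "payload": {"moves": [[-12,-40,0,0,0,0,0],[-25,-80,0,0,0,0,0],[-38,-120,0,0,0,0,0],[-51,-160,0,0,0,0,0],[-64,-200,0,0,0,0,0]]}}

```text
time_s: 20.2
tcp_pos: [0.5386, -0.135, 0.1308]
eef_rot: [-73.2, 90.0, 14.8]
contact_force: [1.3, -0.0, -2.4]
gripper_width: 0.0176
```

{"api": "carry_out", "payload": {"moves": [[-12,-40,0,0,0,0,0],[-25,-80,0,0,0,0,0],[-38,-120,0,0,0,0,0],[-50,-150,0,0,0,0,0],[-55,-170,0,0,0,0,0]]}}

```text
time_s: 20.7
tcp_pos: [0.4828, -0.3054, 0.1306]
eef_rot: [69.4, 90.0, 157.3]
contact_force: [0.1, 0.3, -1.5]
gripper_width: 0.0176
```

{"api": "carry_out", "payload": {"moves": [[0,0,-20,0,0,0,0],[0,0,-55,0,0,0,0],[0,0,-90,0,0,0,0],[0,0,-98,0,0,0,0],[0,0,-98,0,0,0,0]]}}

```text
time_s: 21.2
tcp_pos: [0.4837, -0.3032, 0.0316]
eef_rot: [81.5, 89.8, 169.5]
contact_force: [0.6, -0.5, -1.6]
gripper_width: 0.0175
```

{"api": "carry_out", "payload": {"moves": [[0,0,-4,0,0,0,0],[0,0,-7,0,0,0,0],[0,0,-8,0,0,0,0],[0,0,-8,0,0,0,0]]}}

```text
time_s: 21.6
tcp_pos: [0.4853, -0.3032, 0.0249]
eef_rot: [-103.4, 89.9, -15.4]
contact_force: [0.6, 0.4, -2.8]
gripper_width: 0.0177
```

{"api": "carry_out", "payload": {"moves": [[0,0,-0.7,0,0,0,0],[0,0,-1.4,0,0,0,0],[0,0,-1.4,0,0,0,0]]}}

```text
time_s: 21.9
tcp_pos: [0.4852, -0.3032, 0.0238]
eef_rot: [-113.9, 90.0, -25.9]
contact_force: [-2.1, 2.9, 4.9]
gripper_width: 0.0176
```

{"api": "carry_out", "payload": {"moves": [[0,0,0.5,0,0,0,60],[0,0,0.5,0,0,0,60],[0,0,0.5,0,0,0,60],[0,0,0.5,0,0,0,60],[0,0,0.5,0,0,0,60]]}}

```text
time_s: 22.4
tcp_pos: [0.4849, -0.3032, 0.0233]
eef_rot: [107.5, 90.0, -164.5]
contact_force: [-0.0, 0.5, -0.3]
gripper_width: 0.0502
```

{"api": "carry_out", "payload": {"moves": [[0,0,0.5,0,0,0,80],[0,0,20,0,0,0,80],[0,0,60,0,0,0,80],[0,0,100,0,0,0,80],[0,0,120,0,0,0,80]]}}

```text
time_s: 22.9
tcp_pos: [0.4863, -0.3038, 0.1471]
eef_rot: [-111.7, 89.7, -23.7]
contact_force: [0.8, 0.0, -0.2]
gripper_width: 0.0703
```

Run:
```python
from h import *
a=r.capture("top");b=r.capture("side");print(r.get_state()["tcp_pos"],r.get_state()["gripper_width"])
wood=lambda h:(h[...,0]<22)&(h[...,1]>90)
for c in comps(a,(270,165,350,240),wood): print("roller",onplane("top",c,.064), c.reshape(-1,2).mean(0))
cv2.imwrite("pics/s4.png",np.hstack([cv2.resize(b[110:270,240:440],(400,320)),cv2.resize(a[150:310,250:450],(400,320))]))
```

```text
[ 0.48691351 -0.30393231  0.14718086] 0.06975908847460538
roller ((576.3450317382812, -26.87010955810547), (76.11651611328125, 25.81859588623047), 89.83407592773438) [325.31578947 205.29824561]
roller ((583.1261596679688, 81.1702880859375), (76.53902435302734, 32.33280944824219), 89.8319091796875) [291.96875 203.0625 ]
```

View pics/s4.png

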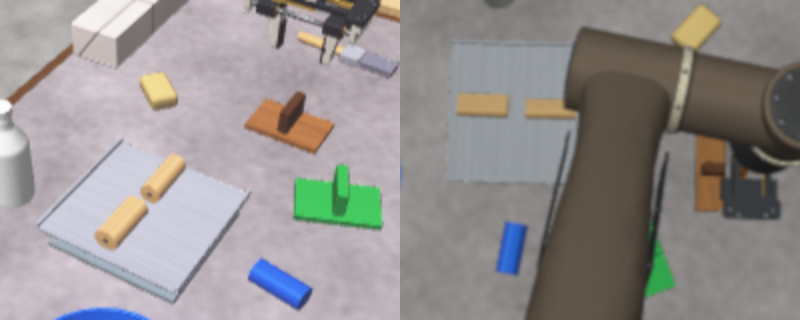

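The view shows both rollers on the plate past the middle (left crop (122,222) and (163,178)), with the board flat at (290,125). Next I fetch the oval left roller at (0.583, 0.081).

{"api": "carry_out", "payload": {"moves": [[10,38,-2,0,0,0,80],[20,78,-4,0,0,0,80],[30,118,-6,0,0,0,80],[40,158,-8,0,0,0,80],[50,198,-10,0,0,0,80]], "squeeze": 20}}

```text
time_s: 23.5
tcp_pos: [0.5346, -0.1036, 0.1326]
eef_rot: [93.0, 89.9, -179.1]
contact_force: [0.6, 0.4, 1.0]
gripper_width: 0.0703
```

{"api": "carry_out", "payload": {"moves": [[10,40,-4,0,0,0,80],[20,80,-8,0,0,0,80],[30,120,-10,0,0,0,80],[43,160,-10,0,0,0,80],[48,186,-10,0,0,0,80]]}}

```text
time_s: 24.0
tcp_pos: [0.5833, 0.0833, 0.1224]
eef_rot: [119.5, 90.0, -152.4]
contact_force: [0.1, -0.1, -1.0]
gripper_width: 0.0702
```

{"api": "carry_out", "payload": {"moves": [[0,0,0,0,0,0,80],[0,0,0,0,0,0,80]]}}

```text
time_s: 24.2
tcp_pos: [0.5823, 0.0813, 0.1223]
eef_rot: [111.5, 89.9, -160.5]
contact_force: [0.0, -0.7, 0.1]
gripper_width: 0.0698
```

{"api": "carry_out", "payload": {"moves": [[1,0,-25,0,0,0,80],[1,0,-50,0,0,0,80],[1,0,-65,0,0,0,80],[1,0,-71,0,0,0,80],[1,0,-71,0,0,0,80]]}}

```text
time_s: 24.7
tcp_pos: [0.5832, 0.0797, 0.0516]
eef_rot: [118.7, 89.9, -153.3]
contact_force: [0.2, -0.2, 0.2]
gripper_width: 0.0702
```

{"api": "carry_out", "payload": {"moves": [[0,0,0,0,0,0,0],[0,0,0,0,0,0,0],[0,0,0,0,0,0,0],[0,0,0,0,0,0,0],[0,0,0,0,0,0,0]]}}

```text
time_s: 25.2
tcp_pos: [0.5843, 0.081, 0.0528]
eef_rot: [-68.9, 89.9, 19.1]
contact_force: [-1.0, -1.0, 2.4]
gripper_width: 0.0367
```

{"api": "carry_out", "payload": {"moves": [[0,0,0,0,0,0,0],[0,0,0,0,0,0,0],[0,0,0,0,0,0,0],[0,0,0,0,0,0,0]]}}

```text
time_s: 25.6
tcp_pos: [0.5843, 0.081, 0.0526]
eef_rot: [-70.9, 90.0, 17.1]
contact_force: [1.0, 0.7, 2.7]
gripper_width: 0.0367
```

Width 36.7 mm confirms the oval. Lift and carry it to the basin.

{"api": "carry_out", "payload": {"moves": [[0,0,10,0,0,0,0],[0,0,30,0,0,0,0],[0,0,60,0,0,0,0],[0,0,90,0,0,0,0],[0,0,90,0,0,0,0]]}}

```text
time_s: 26.1
tcp_pos: [0.586, 0.0814, 0.1471]
eef_rot: [-70.5, 89.6, 17.6]
contact_force: [0.9, 0.1, 0.0]
gripper_width: 0.0364
```

{"api": "carry_out", "payload": {"moves": [[-12,25,0,0,0,0,0],[-30,62,0,0,0,0,0],[-48,100,0,0,0,0,0],[-66,137,0,0,0,0,0],[-84,174,0,0,0,0,0]]}}

```text
time_s: 26.6
tcp_pos: [0.4985, 0.2557, 0.1422]
eef_rot: [121.7, 89.9, -150.3]
contact_force: [0.8, 0.8, -0.4]
gripper_width: 0.0367
```

{"api": "carry_out", "payload": {"moves": [[-15,32,0,0,0,0,0],[-28,57,0,0,0,0,0],[-28,57,0,0,0,0,0]]}}

```text
time_s: 26.9
tcp_pos: [0.4703, 0.3142, 0.1421]
eef_rot: [109.7, 90.0, -162.1]
contact_force: [-0.8, -0.1, -0.3]
gripper_width: 0.0363
```

Run:
```python
from h import *
a=r.capture("top");b=r.capture("side");s=r.get_state();print(s["tcp_pos"],s["gripper_width"],s["contact_force"])
cv2.imwrite("pics/s5.png",np.hstack([cv2.resize(b[140:360,200:420],(400,400)),cv2.resize(a[150:310,170:330],(400,400))]))
```

```text
[0.47110891 0.31193009 0.14199121] 0.03632052208543575 [ 0.00627048  0.03511392 -0.68448561]
```

View pics/s5.png

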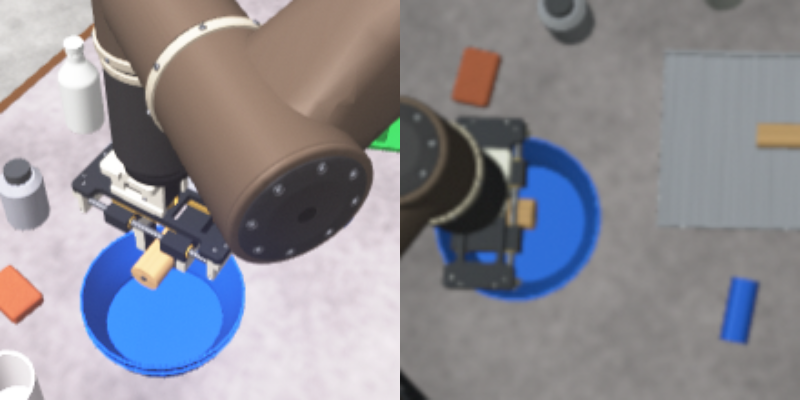

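The view shows the roller held over the basin centre. Lower, then release.

{"api": "carry_out", "payload": {"moves": [[0,0,-25,0,0,0,0],[0,0,-60,0,0,0,0],[0,0,-90,0,0,0,0],[0,0,-105,0,0,0,0],[0,0,-110,0,0,0,0]]}}

```text
time_s: 27.5
tcp_pos: [0.4713, 0.3095, 0.0303]
eef_rot: [141.4, 89.8, -130.7]
contact_force: [0.3, -1.0, -0.9]
gripper_width: 0.0361
```

{"api": "carry_out", "payload": {"moves": [[0,0,0,0,0,0,0],[0,0,-1,0,0,0,0],[0,0,-1,0,0,0,0]]}}

```text
time_s: 27.8
tcp_pos: [0.4725, 0.3122, 0.0324]
eef_rot: [-38.0, 89.9, 50.0]
contact_force: [-0.4, 0.3, 0.5]
gripper_width: 0.0363
```

{"api": "carry_out", "payload": {"moves": [[0,0,-3,0,0,0,0],[0,0,-4,0,0,0,0],[0,0,-4,0,0,0,0]]}}

```text
time_s: 28.1
tcp_pos: [0.4718, 0.3118, 0.0274]
eef_rot: [-15.2, 90.0, 72.8]
contact_force: [0.5, -0.5, -1.2]
gripper_width: 0.0364
```

{"api": "carry_out", "payload": {"moves": [[0,0,-1,0,0,0,70],[0,0,-1,0,0,0,70],[0,0,-1,0,0,0,70],[0,0,-1,0,0,0,70],[0,0,-1,0,0,0,70]]}}

```text
time_s: 28.6
tcp_pos: [0.4719, 0.3118, 0.0264]
eef_rot: [-27.5, 90.0, 60.5]
contact_force: [-0.8, 0.4, -0.4]
gripper_width: 0.061
```

{"api": "carry_out", "payload": {"moves": [[0,0,15,0,0,0,70],[0,0,45,0,0,0,70],[0,0,85,0,0,0,70],[0,0,130,0,0,0,70],[0,0,165,0,0,0,70]]}}

```text
time_s: 29.1
tcp_pos: [0.4723, 0.312, 0.1942]
eef_rot: [-47.5, 89.9, 40.5]
contact_force: [0.7, 0.7, -0.5]
gripper_width: 0.061
```

{"api": "carry_out", "payload": {"moves": [[-10,-20,0,0,0,0,70],[-20,-50,0,0,0,0,70],[-25,-85,0,0,0,0,70],[-25,-120,0,0,0,0,70],[-25,-130,0,0,0,0,70]]}}

```text
time_s: 29.6
tcp_pos: [0.4461, 0.1793, 0.1916]
eef_rot: [34.3, 90.0, 122.2]
contact_force: [0.7, 0.7, -0.1]
gripper_width: 0.0615
```

Run:
```python
from h import *
a=r.capture("top");b=r.capture("side");s=r.get_state();print(s["time_s"],s["tcp_pos"],s["gripper_width"],s["contact_force"])
wood=lambda h:(h[...,0]<22)&(h[...,1]>90)
print("basin",[onplane("top",c,.048) for c in comps(a,(185,205,252,270),wood)],"plate",[onplane("top",c,.064) for c in comps(a,(270,165,350,240),wood)],"board",[onplane("top",c,.012) for c in comps(a,(390,205,435,265),wood,200)])
cv2.imwrite("pics/s6.png",np.hstack([cv2.resize(b[110:360,190:440],(400,400)),cv2.resize(a[130:300,180:430],(400,272))] if 0 else [cv2.resize(b[110:360,190:440],(400,400)),cv2.copyMakeBorder(cv2.resize(a[120:300,180:430],(400,288)),0,112,0,0,0)]))
```

```text
29.7 [0.44681708 0.18062525 0.19173333] 0.061469787381211595 [ 0.91177685  0.33885243 -0.03878083]
basin [] plate [((576.3458251953125, -26.88701629638672), (76.15032196044922, 25.816898345947266), 89.83403778076172)] board [((482.3183288574219, -303.22021484375), (81.30146026611328, 127.71747589111328), 88.33265686035156)]
```

View pics/s6.png

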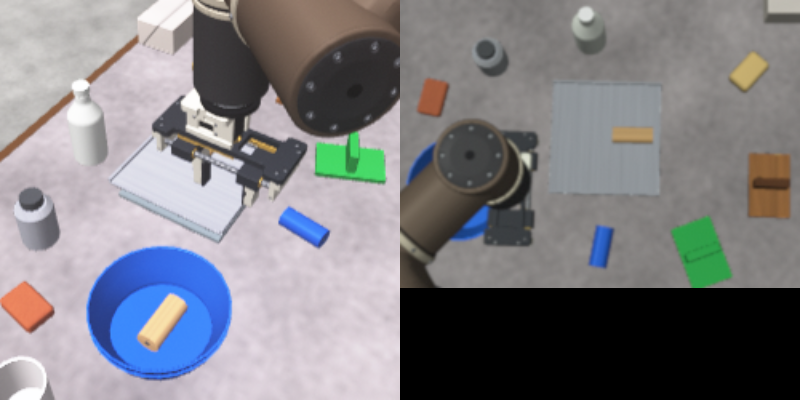

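The view shows the roller on the basin floor (left crop (163,322)), the round one on the plate (right crop (632,135)), and the board flat on the slab (768,185). Bystanders look unmoved. I let it settle and hand in.

{"api": "carry_out", "payload": {"moves": [[0,0,0,0,0,0,70],[0,0,0,0,0,0,70],[0,0,0,0,0,0,70],[0,0,0,0,0,0,70],[0,0,0,0,0,0,70]]}}

```text
time_s: 30.2
tcp_pos: [0.4469, 0.1822, 0.1912]
eef_rot: [137.5, 90.0, -134.5]
contact_force: [0.2, 0.0, 0.4]
gripper_width: 0.0611
```

```bash
python3 -c "
from plant import r
print(r.close_job())"
```

```text
the job is handed in; nothing more can be done
None
```

The left roller is the oval one. It now lies in the top basin, and the round one stays on the plate. I handed the job in at about 30 s, and no verdict was reported.

- **Rolling:** I rolled each roller about half a turn away from the robot with the hand board. The highest contact force I read was about 11 N, when the oval first rose; otherwise it was 4 to 8.4 N. I only had readings at the end of each move call, so a brief higher peak between readings could have gone unseen.
- **Identification:** The right roller's force stayed nearly constant at a fixed height. The left one lifted the board about 5 mm and fell back, and it measured 36.7 mm across when gripped.
- **Last checks:**
  - The last picture shows the oval on the basin floor. This is by eye only, because the arm hid it from the top camera.
  - The round roller lies on the plate at (0.576, −0.027) m, almost exactly where it was rolled to.
  - The board lies flat on the slab within about 5 mm of where it began.
  - The bystanders in view look unmoved, and the gripper is clear of everything.
- **Failed or disagreed:**
  - The first grasp of the board missed because I lifted before the fingers had closed. I repeated it, and the board had not moved.
  - Sideways forces of up to about 5 N showed up while rolling. I steered against them.

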